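# Put the fruit away under the hinged cover

### The arm

A 7-joint arm with a two-finger parallel gripper is mounted at the origin on the work surface. World frame = base frame: x ahead of the robot, y to its left, z up, the work surface at z = 0. Lengths are in m, angles in rad, forces in N, time in s.
With the tool pointing down it reaches from about 0.4 to 0.9 m from the base axis. Payload 5.5 kg.
Tool frame: the origin (TCP) lies between the finger pads; the fingertips stand 19 mm ahead of it and the grasp point (between the pads) is the TCP (arm.nose_length is the distance from the TCP to the fingertips, in m); z points along the fingers, y is the line along which they close (so a half turn about z gives the same grasp; the last joint's range is limited). The gripper opens to 85 mm and grips with 20 to 120 N. Pads are 22 mm wide; open, the fingers measure 114 mm over their backs; the gripper's body (76 mm by 85 mm) begins 54 mm behind the grasp point. The pads swing forward as they close: fully open they stand 13 mm farther back than shut.
Start: joints at [1.391, 0.501, -0.427, 1.55, 0.221, 1.138, -0.21], TCP at [0.279, -0.587, 0.25] pointing down, gripper open.
Joint ranges: [-2.88, 2.88], [-0.31, 2.03], [-1.54, 1.56], [0.2, 2.42], [-1.41, 4.55], [0.19, 2.02], [-2.57, 2.57]. Speed limits (rad/s): [2.57, 2.57, 3.14, 3.14, 3.14, 3.14, 3.14].

### API

Orientations are given as a unit quaternion [w, x, y, z].
In Python, from rig import arm gives the robot as it stands.
- The arm moves only by the tool send_rows, never from a script. Its argument "increments" is a list of rows, each a list of 3 entries, a list of its own where there are three numbers: the turn, a rotation vector about the world's x, y, z in rad, then the shift along the world's x, y, z in mm, then the opening, from 0 (shut) to 1 (fully open). A call has 1 to 20 rows; each row is the pose to reach, as a shift and turn from the pose commanded when the call began; what a row does not reach only later rows make up. A row lasts 1/10 s, in which the tool goes at most 50 mm and 8.59 degrees, less where a joint would pass 70% of its speed; a pose out of reach is approached as far as the arm can. A call with a gripper value outside its range is refused whole. The fingers move at their own pace and stop on an object; "grip_force" is the grip in N (left out, the last holds). Time passes only in rows, so rows that repeat a pose let the fingers close. It gives the time, the measured TCP pose, the force, the opening and the grip force at its end, in the units of the state.
- arm.observe(): the state, without advancing time (a new reading comes with each control period).
- arm.grab_frame(name): name is "side" or "top"; returns the picture (480x640x3 uint8, blue, green, red); there is no depth.
- arm.camera_info(name): a dict with "camera_matrix" (3x3 intrinsics, pixels), "xyz" and "attitude" of the camera in the world. Camera axes: x right, y down, z forward; pixel columns grow to the right and rows downward; lengths in m; the calibration is good to about 2 mm. A picture is of the moment at which its call begins. camera_info takes no time and is no camera call.
- arm.finish_job(): hands the job in; it is judged then, once.
Trained networks look in the newest picture that a camera, given by its name, has taken for a name from the list of things; names that differ only in an ending like _2 or _b are one class to them, and where a whole thing is asked for, a point or a joint stands for the part that bears it (a point fixed in the world has none). Each returns a list of dicts, best first, with "confidence" (0 to 1); they miss things now and then, are a little off and sometimes report something else, mostly with a low value. They report only what shows in the picture. A call takes as long as a camera call. They do not tell look-alikes from the thing itself.
- arm.search_frame(camera, label): "centre" ([column, row] in pixels, amid what is visible of it).
- arm.mark_of(camera, label): "centre" ([column, row] in pixels: a listed point, or the origin of a listed thing).
The state is a dict: "clock": time; "joint_pos": joint angles; "dq": joint speeds; "effort": joint torques, N m; "tcp_pos": TCP position; "tool_rot": TCP orientation; "contact_force": force on the tool from outside, world axes, zero at the start; "wrist_torque": the same for the moment, N m; "grip_width": finger opening in m; "grip_force": force on a finger pad.
Only numpy, scipy, OpenCV 4.12 (cv2) and the standard library are available. Lean on these libraries where they do the work, as an engineer would, in place of code of your own. Each camera call takes 0.05 s, during which the arm holds its last target. There are 200 camera calls.

### The job

Put the fruit away in the fruit keeper: gather every loose fruit on the counter (three to five of the mandarin, plum, kiwi, lime and fig) into the white tray, raise the clear cover right up to its stop, and slide the tray along the counter, never lifting or tipping it, squarely onto the keeper's mat (tray and fruit may be done in either order). Then, with all the fruit in the tray on the mat, lower the cover gently until it is fully down over it, and let go; leave everything else on the counter where it is.

Things in the scene. Friction and masses are not known exactly. Their poses are not given: they have to be found in the camera images.
- keeper: fixed fruit keeper: dark mat 180 (x) by 262 (y), 1 thick, flat on the counter; a lighter rectangle 142 x 202 marks the tray's place; along the far (+x) edge a steel back bar 14 high, its near face 78 from the mat's centre, a backstop. Sides and front are open when the cover is up. Origin: centre of the mat, at counter height; x points away from the robot to the back bar, y along that bar
- cover (a joint): clear box-shaped cover, grey edges, hinged on the back bar: outside 178 deep, 258 wide, top 70 above the counter; inside 170 x 250, 66 high; walls 4. Value in rad: 0 = fully down on its stop, 1.55 = up on its stop, standing on edge above the back bar, hollow side to the robot. Stiff hinge: stays wherever it is left; moving the bar takes 1 to 6 N
- cover_bar (a point): middle of the cover's handle: round steel bar 12 thick, 90 long, parallel to the keeper's y, on 8 thick stalks at its ends, its axis 44 out from the cover's front wall. Cover down: 62 above the counter, 226 nearer the robot than the hinge axis and 48 above it; it swings with the cover about that axis, so with the cover up it is on top, stalks below
- cover_hinge (a point): point on the hinge axis (parallel to the keeper's y), middle of the back bar, 93 behind the mat's centre, 14 above the counter; as the cover opens its bar swings up and away from the robot about this axis
- tray: loose white shallow tray, 140 (x) by 200 (y), 14 high, walls and floor 4 thick, open on top, about 0.45 kg. Origin: centre of its underside; z up, y along its length. Too wide to grip across; it slides on the counter when pushed at its sides
- mandarin: loose fruit: squat orange mandarin, 48 wide, 38 tall, standing on a small flat foot, hard. Origin: centre of its foot; z along its axis. May be absent
- mandarin_mid (a point): middle of the mandarin, 19 above its foot on its axis
- plum: loose fruit: dark red-purple plum, 42 wide, 41 tall, standing on a small flat foot, hard. Origin: centre of its foot; z along its axis. May be absent
- plum_mid (a point): middle of the plum, 20.5 above its foot on its axis
- kiwi: loose fruit: brown upright kiwi, 44 wide, 49 tall, standing on a small flat foot, hard. Origin: centre of its foot; z along its axis. May be absent
- kiwi_mid (a point): middle of the kiwi, 24.5 above its foot on its axis
- lime: loose fruit: green lime standing on end, 43 wide, 44 tall, standing on a small flat foot, hard. Origin: centre of its foot; z along its axis. May be absent
- lime_mid (a point): middle of the lime, 22 above its foot on its axis
- fig: loose fruit: dark purple fig, 45 wide near its foot (at 16 above it), narrowing to a neck of 14 at its top, 46 tall, standing on a small flat foot, hard. Origin: centre of its foot; z along its axis. May be absent
- fig_mid (a point): middle of the fig, 23 above its foot on its axis
- mug: blue mug, 76 wide, 90 tall; not part of the job, leave it where it is. Origin: underside, centre
- salt: small salt jar, 40 wide, 75 tall; not part of the job, leave it where it is. Origin: underside, centre
- spoon: steel spoon lying flat; not part of the job, leave it where it is. Origin: underside near its middle
- jam: amber jam jar, 66 wide, 90 tall; not part of the job, leave it where it is. Origin: underside, centre
- bowl: empty round bowl, 130 wide, 50 tall; not part of the job, leave it where it is. Origin: underside, centre
- butter: cardboard butter pack 50 x 80 x 35; not part of the job, leave it where it is. Origin: underside, centre
There are look-alikes about, which are no part of the job. What is meant by the mandarin is not blue or turquoise, and is the smaller of those in its own colour.

How it is judged:
By the outcome, as a careful person would: the job done as asked, in the order asked, and still so for the second after the job is handed in, with the robot touching nothing.
Of mandarin, plum, kiwi, lime, fig only 3 to 5 are there at a start; the rules pass over those that are not, and their reading is None.
At some moment in a run one of tray may be knocked a few centimetres aside while the robot is not near it.
Once in a run the grip may slacken for a moment while it holds something.
It also fails if it takes over 210 s, if anything falls off the work surface, if the arm or the gripper's body presses on something with over 40 N, if the wrist force passes 120 N, or if a joint passes its speed limit or range.

## Working session

There is one attempt and no reset: what is moved stays moved. The work goes in short steps, Python scripts to look and compute and a tool call to move; the robot and the scene stay as the last step left them, time stands still between calls to the robot, and variables do not carry over. Pictures are saved under pics/ and viewed, at most 14 in all, crops included, and the job is handed in when it is done.

Besides the shell and the picture viewer there is one more tool, called as name([rows], argument=value, ...), one row to a line, values as JSON. send_rows: Moves the arm, as the interface text tells. Its arguments: {"type":"object","properties":{"increments":{"type":"array","items":{"type":"array"}},"grip_force":{"type":"number"}},"required":["increments"]}

```bash
ls; mkdir -p pics; cat > h.py <<'E'
from rig import arm
import numpy as np, cv2
from scipy.spatial.transform import Rotation as R
def cam(n):
    c=arm.camera_info(n); q=np.array(c["attitude"],float)
    M=R.from_quat(np.r_[q[1:],q[0]]).as_matrix() if q.size==4 else q.reshape(3,3)
    return np.array(c["camera_matrix"]),np.array(c["xyz"]),M
def unproj(n,px,z):
    K,t,M=cam(n); d=M@np.linalg.inv(K)@np.r_[px,1.]
    return t+d*(z-t[2])/d[2]
def proj(n,p):
    K,t,M=cam(n); q=K@M.T@(np.array(p)-t); return q[:2]/q[2]
E
python3 - <<'E'
from h import *
for n in("top","side"):
    cv2.imwrite(f"pics/{n}0.png",arm.grab_frame(n)); print(n,arm.camera_info(n))
H={"mandarin_mid":.019,"plum_mid":.0205,"kiwi_mid":.0245,"lime_mid":.022,"fig_mid":.023,"tray":0,"keeper":0,"cover_bar":.062,"cover_hinge":.014,"mug":0,"salt":0,"spoon":0,"jam":0,"bowl":0,"butter":0}
for k,z in H.items():
    for n in("top","side"):
        for d in arm.mark_of(n,k)[:4]:
            if d["confidence"]>.25: print(k,n,round(d["confidence"],2),np.round(d["centre"]),np.round(unproj(n,d["centre"],z)[:2]*1000))
print(arm.observe())
E
```

```text
pics
top {'camera_matrix': array([[445.98169719,   0.        , 314.39184898],
       [  0.        , 445.98169719, 239.08417218],
       [  0.        ,   0.        ,   1.        ]]), 'xyz': array([ 0.40941057, -0.01116774,  1.31962632]), 'attitude': array([ 0.01973356, -0.70011608,  0.71363003, -0.01342526])}
side {'camera_matrix': array([[507.02333839,   0.        , 322.21988458],
       [  0.        , 507.02333839, 235.68959585],
       [  0.        ,   0.        ,   1.        ]]), 'xyz': array([0.02312852, 0.69872696, 0.79549165]), 'attitude': array([ 0.11572239, -0.27583315,  0.86406405, -0.40486754])}
mandarin_mid top 0.95 [192. 255.] [432. 357.]
mandarin_mid top 0.77 [164. 238.] [483. 439.]
mandarin_mid top 0.54 [191. 214.] [553. 359.]
mandarin_mid top 0.48 [196. 181.] [648. 345.]
mandarin_mid side 0.95 [175. 404.] [482. 443.]
mandarin_mid side 0.92 [186. 346.] [555. 348.]
mandarin_mid side 0.9 [151. 324.] [648. 351.]
mandarin_mid side 0.7 [237. 380.] [428. 348.]
plum_mid top 0.58 [440. 212.] [ 544. -367.]
plum_mid top 0.51 [440. 253.] [ 423. -364.]
plum_mid side 0.55 [412. 190.
[... 1310 characters left out ...]
nt_pos': array([ 1.39120672,  0.50087281, -0.42699089,  1.55038811,  0.22079235,
        1.13830139, -0.21032987]), 'dq': array([-0.00121673, -0.0003339 ,  0.00124503, -0.00119837,  0.00145666,
       -0.00042266, -0.0004913 ]), 'effort': array([ 8.61835306e-04, -5.69360518e+01, -5.81019759e+00, -2.81327409e+01,
        1.27303682e-02,  2.02319083e-03,  3.65714413e-05]), 'tcp_pos': array([ 0.27853247, -0.58730689,  0.25033088]), 'tool_rot': array([2.08786089e-05, 9.75593693e-01, 2.19583573e-01, 2.12760572e-05]), 'contact_force': array([-0.53049586, -0.37697927, -0.46377298]), 'wrist_torque': array([-0.03257431,  0.01324636,  0.02090511]), 'grip_force': 0.0, 'grip_width': 0.08564597630632866}
```

View pics/top0.png

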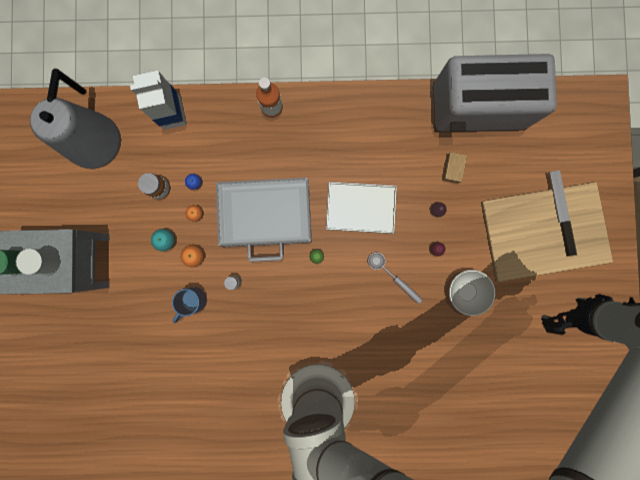

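View pics/side0.png

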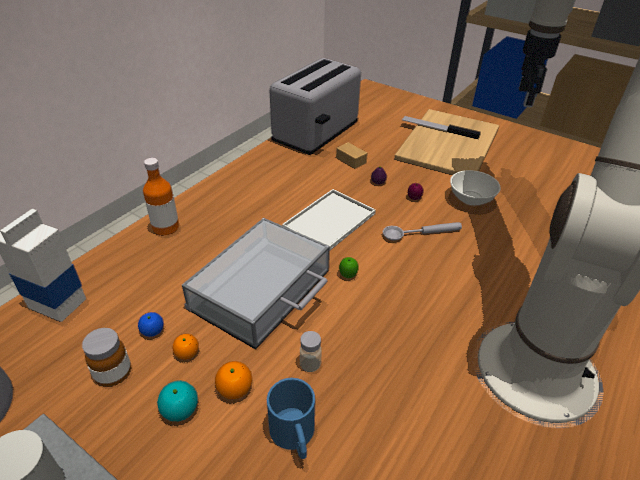

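Candidates for the mandarin in the top picture are blue (194,181), turquoise (164,238), small orange (194,213) and larger orange (192,255). The smaller orange at (194,213) fits. The lime is at (317,257), the plum is dark red at (437,249), and the fig is dark purple at (438,210). There's no kiwi. I'll confirm in one crop and refine positions.

```bash
python3 - <<'E'
from h import *
t=cv2.imread("pics/top0.png"); s=cv2.imread("pics/side0.png")
a=cv2.resize(t[165:275,150:210],None,fx=4,fy=4,interpolation=2); b=cv2.resize(s[300:430,140:260],(400,440))
c=cv2.resize(t[195:265,410:460],(310,440))[:, :150*2]
cv2.imwrite("pics/crop.png",np.hstack([a,b[:, :290],c[:, :260]]) if 0 else cv2.resize(np.hstack([a,b,c]),None,fx=.8,fy=.8))
hsv=cv2.cvtColor(t,40)
def blob(mask,box):
    m=np.zeros_like(mask); x0,y0,x1,y1=box; m[y0:y1,x0:x1]=mask[y0:y1,x0:x1]
    cs,_=cv2.findContours(m,0,1); return max(cs,key=cv2.contourArea)
def rect(mask,box,z):
    c=blob(mask,box)[:,0].astype(float)
    P=np.array([unproj("top",p,z)[:2]*1000 for p in c]).astype(np.float32)
    return cv2.minAreaRect(P)
notwood=((hsv[...,1]<70)).astype(np.uint8)*255
print("tray",rect(notwood,(322,176,402,240),.014))
print("cover",rect(notwood,(208,170,318,249),.07), rect(notwood,(208,170,318,270),.07))
sat=(hsv[...,1]>140).astype(np.uint8)*255
for n,box,z in (("orS",(180,202,208,225),.019),("orL",(178,240,206,268),.024)):
    c=blob(((hsv[...,0]<14)&(hsv[...,2]>190)&(hsv[...,1]>190)).astype(np.uint8)*255,box); m=cv2.minEnclosingCircle(c); print(n,m,unproj("top",m[0],z)*1000)
c=blob(((hsv[...,0]>35)&(hsv[...,0]<85)&(hsv[...,1]>100)).astype(np.uint8)*255,(305,245,330,268)); m=cv2.minEnclosingCircle(c); print("lime",m,unproj("top",m[0],.022)*1000)
for n,box in (("plum",(426,238,450,260)),("fig",(426,198,450,222))):
    c=blob(((hsv[...,2]<95)&((hsv[...,0]>130)|(hsv[...,0]<4)|(hsv[...,2]<50))).astype(np.uint8)*255,box); m=cv2.minEnclosingCircle(c); print(n,m,unproj("top",m[0],.02)*1000)
E
```

```text
tray ((562.5394897460938, -138.3011474609375), (200.81861877441406, 142.12899780273438), 85.50557708740234)
cover ((541.5316772460938, 142.70172119140625), (196.6956024169922, 262.7100524902344), 1.9469786882400513) ((525.0498046875, 142.14141845703125), (229.67845153808594, 262.7100524902344), 1.9469786882400513)Traceback (most recent call last):
  File "<stdin>", line 19, in <module>
  File "<stdin>", line 9, in blob
ValueError: max() iterable argument is empty
```

View pics/crop.png

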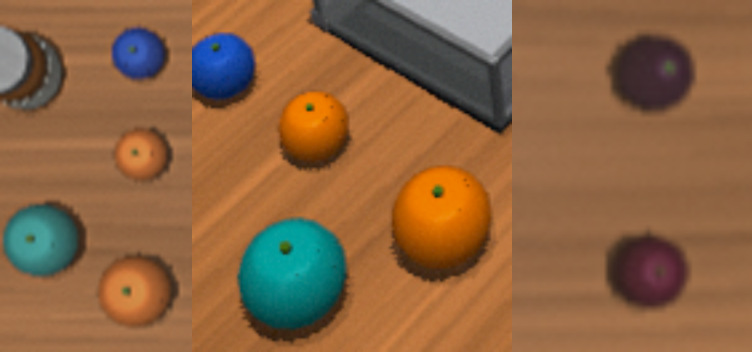

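The crop confirms that the small orange (194,213 top, 186,346 side) is the mandarin. The upper dark one is the fig and the lower dark-red one is the plum. Next I'll triangulate from both views.

```bash
cat >> h.py <<'E'
def tri(pt,ps):
    A=[];b=[]
    for n,p in(("top",pt),("side",ps)):
        K,t,M=cam(n); d=M@np.linalg.inv(K)@np.r_[p,1.]; d/=np.linalg.norm(d)
        P=np.eye(3)-np.outer(d,d); A.append(P); b.append(P@t)
    return np.linalg.lstsq(np.vstack(A),np.hstack(b),rcond=None)[0]*1000
def st():
    o=arm.observe(); q=o["tool_rot"]; y=R.from_quat(np.r_[q[1:],q[0]]).as_matrix()
    print("t",round(o["clock"],1),"tcp",np.round(o["tcp_pos"]*1000,1),"ydeg",round(np.degrees(np.arctan2(y[1,1],y[0,1])),1),"F",np.round(o["contact_force"],1),"w",round(o["grip_width"]*1000,1),"gf",round(o["grip_force"],1))
E
python3 - <<'E'
from h import *
for n,a,b in (("mand",(191,214),(186,346)),("plum",(438,251),(412,190)),("lime",(315.5,257),(348,266)),("fig",(439,211),(379,176)),("bar",(263,257),(315,294)),):
    print(n,np.round(tri(a,b)))
# bar: image edges
t=cv2.imread("pics/top0.png"); s=cv2.imread("pics/side0.png")
print("hand bar top", [np.round(unproj("top",p,.062)*1000) for p in((249,258),(282,256),(265,257))])
print([np.round(unproj("side",p,.062)*1000) for p in((283,303),(325,277))])
print(arm.nose_length); st()
cv2.imwrite("pics/bar.png",np.hstack([cv2.resize(t[170:270,210:320],(440,400)),cv2.resize(s[260:320,270:335],None,fx=5,fy=5)[:400]]) if 0 else cv2.resize(t[170:270,205:405],(800,400),interpolation=2))
E
```

```text
mand [548. 355.  33.]
plum [ 435. -353.   30.]
lime [419.  -2.  33.]
fig [ 547. -363.   25.]
bar [415. 141.  71.]
hand bar top [array([419., 185.,  62.]), array([423.,  92.,  62.]), array([421., 140.,  62.])]
[array([450., 187.,  62.]), array([425.,  80.,  62.])]
0.019
t 1.6 tcp [ 278.5 -587.3  250.3] ydeg -64.6 F [-0.5 -0.4 -0.5] w 85.6 gf 0.0
```

View pics/bar.png

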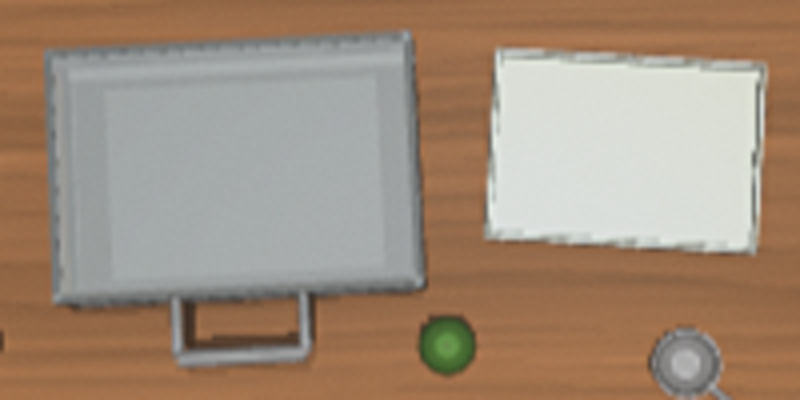

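The picture shows the bar's middle at about top (265,258), the mat rectangle centred at about (266,214), and the tray at about (361,208). I'm moving above the cover bar.

send_rows([
  [[0, 0, 0.15], [40, 60, 20], 0.5],
  [[0, 0, 0.3], [70, 105, 30], 0.5],
  [[0, 0, 0.45], [95, 150, 30], 0.5],
  [[0, 0, 0.6], [115, 195, 30], 0.5],
  [[0, 0, 0.75], [130, 240, 30], 0.5],
  [[0, 0, 0.9], [141, 287, 30], 0.5],
  [[0, 0, 1.05], [141, 335, 20], 0.5],
  [[0, 0, 1.162], [141, 380, 10], 0.5],
  [[0, 0, 1.162], [141, 425, 0], 0.5],
  [[0, 0, 1.162], [141, 470, 0], 0.5],
  [[0, 0, 1.162], [141, 515, -10], 0.5],
  [[0, 0, 1.162], [141, 560, -20], 0.5],
  [[0, 0, 1.162], [141, 605, -30], 0.5],
  [[0, 0, 1.162], [141, 650, -50], 0.5],
  [[0, 0, 1.162], [139, 690, -80], 0.5],
  [[0, 0, 1.162], [138, 725, -100], 0.5],
  [[0, 0, 1.162], [138, 725, -110], 0.5],
  [[0, 0, 1.162], [138, 725, -110], 0.5],
  [[0, 0, 1.162], [138, 725, -110], 0.5],
])

```text
clock: 3.5
tcp_pos: [0.4168, 0.1368, 0.1405]
tool_rot: [0.0, 0.695, 0.719, -0.0]
contact_force: [0.0, -1.7, -0.1]
grip_width: 0.0425
grip_force: 0.0
```

```bash
python3 - <<'E'
from h import *
st(); s=arm.grab_frame("side"); t=arm.grab_frame("top")
cv2.imwrite("pics/a1.png",np.hstack([cv2.resize(s[200:340,230:370],(400,400)),cv2.resize(t[200:300,220:320],(400,400))]))
E
```

```text
t 3.5 tcp [416.8 136.8 140.5] ydeg 1.9 F [ 0.  -1.7 -0.1] w 42.5 gf 0.0
```

View pics/a1.png

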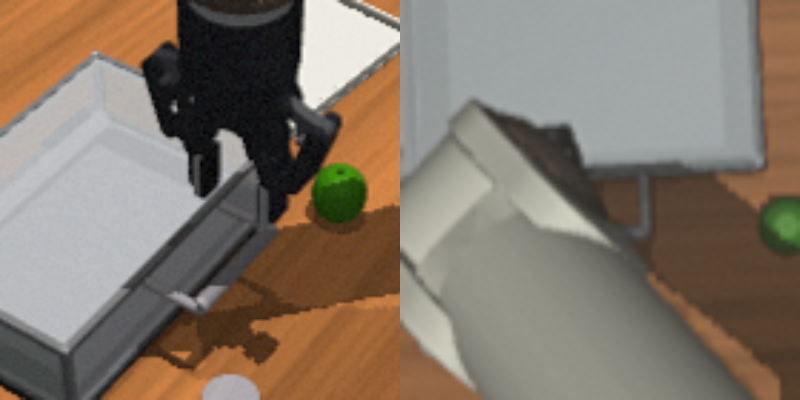

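The gripper is above the bar with the fingers straddling it in x. I'll descend and grip lightly.

send_rows([
  [[0, 0, 0], [0, 0, -15], 0.5],
  [[0, 0, 0], [0, 0, -30], 0.5],
  [[0, 0, 0], [0, 0, -45], 0.5],
  [[0, 0, 0], [0, 0, -60], 0.5],
  [[0, 0, 0], [0, 0, -70], 0.5],
  [[0, 0, 0], [0, 0, -78], 0.5],
  [[0, 0, 0], [0, 0, -78], 0.5],
])

```text
clock: 4.3
tcp_pos: [0.4165, 0.137, 0.062]
tool_rot: [-0.0, 0.695, 0.719, -0.0]
contact_force: [0.4, -0.3, -0.6]
grip_width: 0.0428
grip_force: 0.0
```

send_rows([
  [[0, 0, 0], [0, 0, 0], 0.25],
  [[0, 0, 0], [0, 0, 0], 0.2],
  [[0, 0, 0], [0, 0, 0], 0.15],
  [[0, 0, 0], [0, 0, 0], 0.1],
  [[0, 0, 0], [0, 0, 0], 0.05],
  [[0, 0, 0], [0, 0, 0], 0.05],
  [[0, 0, 0], [0, 0, 0], 0.05],
  [[0, 0, 0], [0, 0, 0], 0.05],
], grip_force=30)

```text
clock: 5.1
tcp_pos: [0.4164, 0.1378, 0.0623]
tool_rot: [-0.0, 0.695, 0.719, -0.0]
contact_force: [-2.0, 0.3, 1.4]
grip_width: 0.011
grip_force: 29.3
```

send_rows([
  [[0, 0, 0], [2.7, 0.1, 11.2], 0.05],
  [[0, 0, 0], [5.9, 0.2, 22.3], 0.05],
  [[0, 0, 0], [9.7, 0.3, 33.2], 0.05],
  [[0, 0, 0], [14, 0.5, 43.9], 0.05],
  [[0, 0, 0], [18.9, 0.7, 54.4], 0.05],
  [[0, 0, 0], [24.3, 0.8, 64.6], 0.05],
  [[0, 0, 0], [30.2, 1, 74.6], 0.05],
  [[0, 0, 0], [36.5, 1.3, 84.2], 0.05],
  [[0, 0, 0], [43.3, 1.5, 93.5], 0.05],
  [[0, 0, 0], [50.7, 1.8, 102.5], 0.05],
  [[0, 0, 0], [58.4, 2, 111], 0.05],
  [[0, 0, 0], [66.6, 2.3, 119.2], 0.05],
  [[0, 0, 0], [75.1, 2.6, 127], 0.05],
  [[0, 0, 0], [84.1, 2.9, 134.3], 0.05],
])

```text
clock: 6.5
tcp_pos: [0.4996, 0.1403, 0.197]
tool_rot: [-0.001, 0.695, 0.719, -0.002]
contact_force: [-6.2, -0.5, -0.1]
grip_width: 0.0111
grip_force: 29.4
```

send_rows([
  [[0, 0, 0], [9.3, 0.3, 6.9], 0.05],
  [[0, 0, 0], [18.9, 0.7, 13.3], 0.05],
  [[0, 0, 0], [28.8, 1, 19.1], 0.05],
  [[0, 0, 0], [39, 1.4, 24.6], 0.05],
  [[0, 0, 0], [49.5, 1.7, 29.4], 0.05],
  [[0, 0, 0], [60.2, 2.1, 33.8], 0.05],
  [[0, 0, 0], [71.2, 2.5, 37.5], 0.05],
  [[0, 0, 0], [82.2, 2.9, 40.9], 0.05],
  [[0, 0, 0], [93.4, 3.3, 43.5], 0.05],
  [[0, 0, 0], [104.7, 3.7, 45.7], 0.05],
  [[0, 0, 0], [116.2, 4, 47.2], 0.05],
  [[0, 0, 0], [127.7, 4.5, 48.3], 0.05],
  [[0, 0, 0], [139.2, 4.9, 48.6], 0.05],
  [[0, 0, 0], [150.8, 5.3, 48.6], 0.05],
  [[0, 0, 0], [162.3, 5.7, 47.8], 0.05],
  [[0, 0, 0], [170, 5.9, 47], 0.05],
  [[0, 0, 0], [175, 6.1, 46.4], 0.05],
  [[0, 0, 0], [180, 6.3, 45.6], 0.05],
])

```text
clock: 8.3
tcp_pos: [0.6816, 0.1463, 0.2431]
tool_rot: [0.001, 0.695, 0.719, 0.0]
contact_force: [-2.9, -2.7, 5.2]
grip_width: 0.0107
grip_force: 31.0
```

send_rows([
  [[0, 0, 0], [2, 0, -0.5], 0.05],
  [[0, 0, 0], [4, 0, -0.8], 0.05],
  [[0, 0, 0], [6, 0, -1.2], 0.05],
  [[0, 0, 0], [8, 0, -1.6], 0.05],
  [[0, 0, 0], [9, 0, -1.9], 0.05],
  [[0, 0, 0], [9, 0, -1.9], 0.05],
])

```text
clock: 8.9
tcp_pos: [0.6851, 0.1465, 0.2424]
tool_rot: [-0.002, 0.695, 0.719, -0.005]
contact_force: [-21.7, -6.9, 21.3]
grip_width: 0.0106
grip_force: 32.7
```

On the stop. I'll relax slightly, release and lift away.

send_rows([
  [[0, 0, 0], [-4, 0, 0], 0.05],
  [[0, 0, 0], [-4, 0, 0], 0.3],
  [[0, 0, 0], [-4, 0, 0], 0.5],
  [[0, 0, 0], [-4, 0, 0], 0.5],
  [[0, 0, 0], [-4, 0, 0], 0.5],
  [[0, 0, 0], [-4, 0, 20], 0.5],
  [[0, 0, 0], [-4, 0, 45], 0.5],
  [[0, 0, 0], [-4, -10, 80], 0.5],
  [[0, 0, 0], [-20, -50, 85], 0.5],
  [[0, 0, 0], [-40, -95, 85], 0.5],
  [[0, 0, 0], [-60, -140, 85], 0.5],
  [[0, 0, 0], [-80, -185, 85], 0.5],
  [[0, 0, 0], [-120, -225, 85], 0.5],
  [[0, 0, 0], [-160, -260, 85], 0.5],
  [[0, 0, 0], [-200, -290, 85], 0.5],
  [[0, 0, 0], [-230, -330, 85], 0.5],
  [[0, 0, 0], [-250, -375, 85], 0.5],
  [[0, 0, 0], [-260, -420, 85], 0.5],
])

```text
clock: 10.7
tcp_pos: [0.4289, -0.2702, 0.3258]
tool_rot: [0.001, 0.695, 0.719, -0.001]
contact_force: [0.7, -0.5, -0.1]
grip_width: 0.0429
grip_force: 0.0
```

```bash
cat >> h.py <<'E'
def rects(img,boxes):
    hsv=cv2.cvtColor(img,40)
    for n,(x0,y0,x1,y1),f,z in boxes:
        m=np.zeros(img.shape[:2],np.uint8); m[y0:y1,x0:x1]=f(hsv)[y0:y1,x0:x1]*255
        m=cv2.morphologyEx(m,cv2.MORPH_OPEN,np.ones((3,3),np.uint8))
        cs,_=cv2.findContours(m,0,1)
        if not cs: print(n,"none"); continue
        c=max(cs,key=cv2.contourArea)[:,0].astype(float)
        P=np.array([unproj("top",p,z)[:2]*1000 for p in c],np.float32); r=cv2.minAreaRect(P)
        print(n,np.round(r[0],1),np.round(r[1],1),round(r[2],2))
E
python3 - <<'E'
from h import *
st(); s=arm.grab_frame("side"); t=arm.grab_frame("top")
cv2.imwrite("pics/b1.png",np.hstack([cv2.resize(s[120:380,120:420],(400,347)),cv2.resize(t[160:290,200:350],(400,347))]))
cv2.imwrite("pics/t_full.png",t)
for k,z in (("keeper",0),("tray",0),("mandarin_mid",.019),("lime_mid",.022)):
    for n in("top","side"):
        for d in arm.mark_of(n,k)[:2]: print(k,n,round(d["confidence"],2),np.round(unproj(n,d["centre"],z)[:2]*1000))
rects(t,[("tray",(322,176,402,240),lambda h:(h[...,1]<70)&(h[...,2]>150),.014)])
E
```

```text
t 10.7 tcp [ 428.9 -270.2  325.8] ydeg 2.0 F [ 0.7 -0.5 -0.1] w 42.9 gf 0.0
keeper top 0.71 [557. 349.]
keeper top 0.57 [539. 134.]
keeper side 0.56 [546. 144.]
tray top 0.89 [ 562. -142.]
tray top 0.67 [ 551. -365.]
tray side 0.94 [ 562. -143.]
tray side 0.59 [ 422. -358.]
mandarin_mid top 0.95 [429. 365.]
mandarin_mid top 0.6 [473. 436.]
mandarin_mid side 0.94 [650. 356.]
mandarin_mid side 0.92 [484. 442.]
lime_mid top 0.66 [421. -11.]
lime_mid top 0.5 [633. 447.]
lime_mid side 0.79 [421.  -9.]
lime_mid side 0.68 [ 420. -337.]
tray [ 562.4 -136.3] [193.  141.3] 85.49
```

View pics/b1.png

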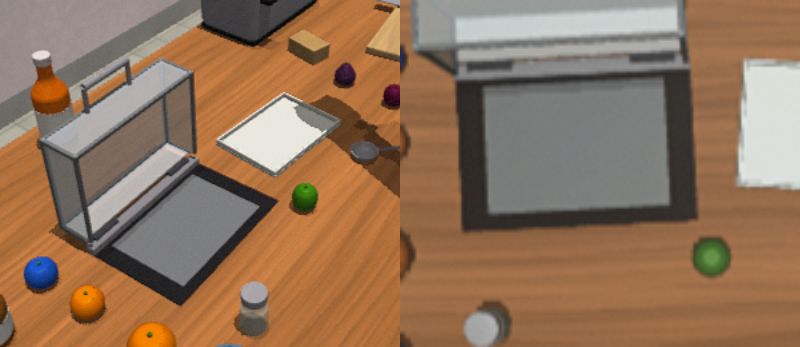

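The cover is standing up and the mat with its grey place rectangle (top crop ~(577,146)) is visible. I'll measure that rectangle.

```bash
python3 - <<'E'
from h import *
t=cv2.imread("pics/t_full.png")
rects(t,[("place",(225,186,460,250),lambda h:(h[...,1]<60)&(h[...,2]>85)&(h[...,2]<150),.001),("mat",(215,183,320,252),lambda h:(h[...,2]<75),.001)])
hsv=cv2.cvtColor(t,40); print(hsv[215,262],hsv[215,228],hsv[207,360])
E
```

```text
place [547.8 143.5] [142. 202.] 1.8
mat [543.4 144.1] [168.  260.5] 1.82
[100   6 127] [11 43 47] [ 48   6 223]
```

```bash
python3 -c "
from h import *
print(arm.observe()['joint_pos']); st()"
```

```text
[ 1.286311    0.23816738 -0.90707941  1.79919293  0.20053124  1.20064976
  0.35671193]
t 11.2 tcp [ 431.4 -267.5  325.4] ydeg 2.1 F [-0.2  0.3  0.2] w 42.8 gf 0.0
```

send_rows([
  [[0, 0, -0.14], [30, 15, 0], 0.8],
  [[0, 0, -0.28], [60, 30, 0], 0.8],
  [[0, 0, -0.42], [90, 45, 0], 0.8],
  [[0, 0, -0.56], [115, 60, 0], 0.8],
  [[0, 0, -0.7], [140, 75, 0], 0.8],
  [[0, 0, -0.84], [165, 90, -20], 0.8],
  [[0, 0, -0.98], [190, 105, -50], 0.8],
  [[0, 0, -1.12], [210, 120, -90], 0.8],
  [[0, 0, -1.26], [225, 128, -130], 0.8],
  [[0, 0, -1.4], [231, 128, -170], 0.8],
  [[0, 0, -1.5], [231, 128, -200], 0.8],
  [[0, 0, -1.575], [231, 128, -230], 0.8],
  [[0, 0, -1.575], [231, 128, -255], 0.8],
  [[0, 0, -1.575], [231, 128, -275], 0.8],
  [[0, 0, -1.575], [231, 128, -290], 0.8],
  [[0, 0, -1.575], [231, 128, -293], 0.8],
  [[0, 0, -1.575], [231, 128, -293], 0.8],
])

```text
clock: 12.9
tcp_pos: [0.6618, -0.1404, 0.0321]
tool_rot: [-0.0, 1.0, 0.015, -0.0]
contact_force: [-0.5, 0.7, 0.1]
grip_width: 0.0685
grip_force: 0.0
```

send_rows([
  [[0, 0, 0], [0, 0, -2], 0.8],
  [[0, 0, 0], [0, 0, -4], 0.8],
  [[0, 0, 0], [0, 0, -6], 0.8],
  [[0, 0, 0], [0, 0, -8], 0.8],
  [[0, 0, 0], [0, 0, -8], 0.8],
])

```text
clock: 13.4
tcp_pos: [0.6615, -0.1411, 0.0242]
tool_rot: [0.0, 1.0, 0.015, -0.0]
contact_force: [-0.1, -0.5, -0.3]
grip_width: 0.068
grip_force: 0.0
```

```bash
python3 - <<'E'
from h import *
st(); s=arm.grab_frame("side"); t=arm.grab_frame("top")
cv2.imwrite("pics/c1.png",np.hstack([cv2.resize(s[140:260,260:400],(467,400),interpolation=2),cv2.resize(t[150:250,310:410],(330,400))]))
rects(t,[("tray",(322,176,402,240),lambda h:(h[...,1]<70)&(h[...,2]>150),.014)])
E
```

```text
t 13.4 tcp [ 661.5 -141.1   24.2] ydeg -88.3 F [-0.1 -0.5 -0.3] w 68.0 gf 0.0
tray [566.9 -77.1] [ 76.2 141.8] 88.84
```

View pics/c1.png

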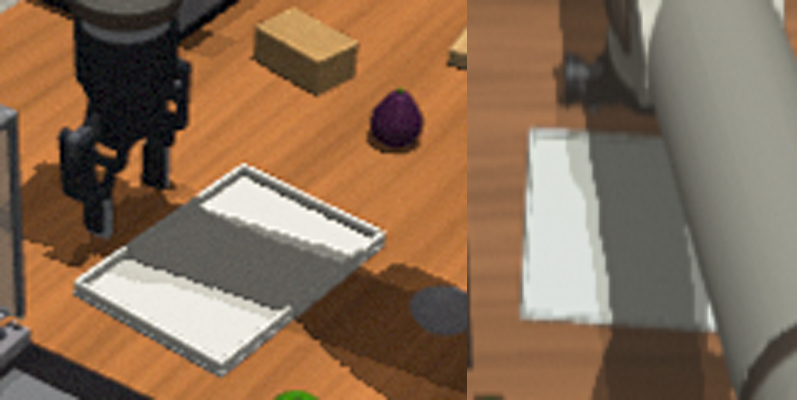

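send_rows([
  [[0, 0, 0], [0, 0, -2], 0.8],
  [[0, 0, 0], [0, 0, -4], 0.8],
  [[0, 0, 0], [0, 0, -6], 0.8],
  [[0, 0, 0], [0, 0, -6], 0.8],
])

```text
clock: 13.9
tcp_pos: [0.6614, -0.141, 0.0178]
tool_rot: [-0.0, 1.0, 0.015, -0.0]
contact_force: [-1.2, 0.0, 0.1]
grip_width: 0.0685
grip_force: 0.0
```

send_rows([
  [[0, 0, 0], [0, 0, -1.5], 0.8],
  [[0, 0, 0], [0, 0, -3], 0.8],
  [[0, 0, 0], [0, 0, -4], 0.8],
  [[0, 0, 0], [0, 0, -4], 0.8],
])

```text
clock: 14.3
tcp_pos: [0.6616, -0.141, 0.0141]
tool_rot: [-0.0, 1.0, 0.015, -0.0]
contact_force: [0.7, -0.6, 0.5]
grip_width: 0.0685
grip_force: 0.0
```

send_rows([
  [[0, 0, 0], [-4, 0, 0], 0.8],
  [[0, 0, 0], [-8, 0, 0], 0.8],
  [[0, 0, 0], [-12, 0, 0], 0.8],
  [[0, 0, 0], [-15, 0, 0], 0.8],
  [[0, 0, 0], [-18, 0, 0], 0.8],
  [[0, 0, 0], [-20, 0, 0], 0.8],
  [[0, 0, 0], [-22, 0, 0], 0.8],
  [[0, 0, 0], [-24, 0, 0], 0.8],
  [[0, 0, 0], [-24, 0, 0], 0.8],
])

```text
clock: 15.2
tcp_pos: [0.6376, -0.1409, 0.0144]
tool_rot: [-0.0, 1.0, 0.015, 0.0]
contact_force: [0.8, 0.7, 0.2]
grip_width: 0.0685
grip_force: 0.6
```

send_rows([
  [[0, 0, 0], [10, 0, 0], 0.8],
  [[0, 0, 0], [25, 0, 30], 0.8],
  [[0, 0, 0], [25, -30, 70], 0.8],
  [[0, 0, 0.15], [25, -70, 90], 0.8],
  [[0, 0, 0.3], [15, -110, 100], 0.8],
  [[0, 0, 0.45], [0, -140, 110], 0.8],
  [[0, 0, 0.6], [-20, -155, 120], 0.8],
  [[0, 0, 0.75], [-40, -160, 120], 0.8],
  [[0, 0, 0.9], [-60, -160, 120], 0.8],
  [[0, 0, 1.05], [-75, -155, 120], 0.8],
  [[0, 0, 1.2], [-77, -155, 100], 0.8],
  [[0, 0, 1.35], [-77, -150, 80], 0.8],
  [[0, 0, 1.5], [-77, -145, 60], 0.8],
  [[0, 0, 1.573], [-77, -140, 40], 0.8],
  [[0, 0, 1.573], [-77, -135, 40], 0.8],
])

```text
clock: 16.7
tcp_pos: [0.5584, -0.2757, 0.0512]
tool_rot: [-0.003, 0.696, 0.718, -0.001]
contact_force: [-0.6, 0.4, 0.2]
grip_width: 0.0683
grip_force: 0.0
```

```bash
python3 - <<'E'
from h import *
st(); t=arm.grab_frame("top")
cv2.imwrite("pics/d.png",t)
rects(t,[("tray",(322,176,402,240),lambda h:(h[...,1]<70)&(h[...,2]>150),.014)])
for n in("top","side"):
    if n=="side": arm.grab_frame("side")
    for d in arm.mark_of(n,"tray")[:1]: print(n,round(d["confidence"],2),np.round(unproj(n,d["centre"],0)[:2]*1000))
E
```

```text
t 16.7 tcp [ 558.4 -275.7   51.2] ydeg 1.8 F [-0.6  0.4  0.2] w 68.3 gf 0.0
tray [ 553.9 -136.9] [190.4 141.6] 88.83
top 0.95 [ 554. -137.]
side 0.94 [ 564. -154.]
```

send_rows([
  [[0, 0, 0], [0, 0, -12], 0.8],
  [[0, 0, 0], [0, 0, -24], 0.8],
  [[0, 0, 0], [0, 0, -34], 0.8],
  [[0, 0, 0], [0, 0, -37], 0.8],
  [[0, 0, 0], [0, 8, -37], 0.8],
  [[0, 0, 0], [-0.5, 16, -37], 0.8],
  [[0, 0, 0], [-0.7, 23, -37], 0.8],
  [[0, 0, 0], [-0.9, 28, -37], 0.8],
  [[0, 0, 0], [-1, 33, -37], 0.8],
  [[0, 0, 0], [-1.3, 40, -37], 0.8],
  [[0, 0, 0], [-1.6, 50, -37], 0.8],
  [[0, 0, 0], [-1.9, 60, -37], 0.8],
  [[0, 0, 0], [-2.2, 70, -37], 0.8],
  [[0, 0, 0], [-2.5, 80, -37], 0.8],
  [[0, 0, 0], [-2.8, 90, -37], 0.8],
  [[0, 0, 0], [-3.1, 100, -37], 0.8],
  [[0, 0, 0], [-3.5, 110, -37], 0.8],
  [[0, 0, 0], [-3.8, 120, -37], 0.8],
  [[0, 0, 0], [-4.1, 130, -37], 0.8],
  [[0, 0, 0], [-4.4, 140, -37], 0.8],
])

```text
clock: 18.9
tcp_pos: [0.5563, -0.1358, 0.0176]
tool_rot: [0.0, 0.696, 0.718, -0.0]
contact_force: [0.2, -5.7, 5.0]
grip_width: 0.0683
grip_force: 2.7
```

```bash
python3 - <<'E'
from h import *
st(); t=arm.grab_frame("top")
cv2.imwrite("pics/d2.png",cv2.resize(t[150:280,200:420],(660,390)))
rects(t,[("tray",(260,176,402,240),lambda h:(h[...,1]<70)&(h[...,2]>175),.014)])
E
```

```text
t 18.9 tcp [ 556.3 -135.8   17.6] ydeg 1.8 F [ 0.2 -5.7  5. ] w 68.3 gf 2.7
tray [540.4 -22.9] [136.7 191.3] 1.91
```

View pics/d2.png

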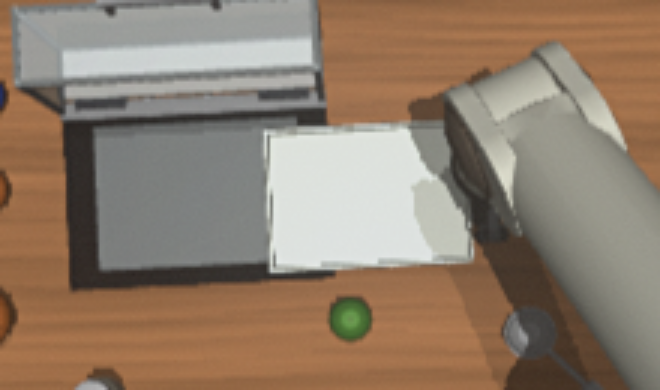

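Tray is square to the mat and half on it; continuing the push.

send_rows([
  [[0, 0, 0], [-0.3, 10, 0], 0.8],
  [[0, 0, 0], [-0.6, 20, 0], 0.8],
  [[0, 0, 0], [-0.9, 30, 0], 0.8],
  [[0, 0, 0], [-1.3, 40, 0], 0.8],
  [[0, 0, 0], [-1.6, 50, 0], 0.8],
  [[0, 0, 0], [-1.9, 60, 0], 0.8],
  [[0, 0, 0], [-2.2, 70, 0], 0.8],
  [[0, 0, 0], [-2.5, 80, 0], 0.8],
  [[0, 0, 0], [-2.8, 90, 0], 0.8],
  [[0, 0, 0], [-3.1, 100, 0], 0.8],
  [[0, 0, 0], [-3.5, 110, 0], 0.8],
  [[0, 0, 0], [-3.8, 120, 0], 0.8],
  [[0, 0, 0], [-4.1, 130, 0], 0.8],
  [[0, 0, 0], [-4.4, 138, 0], 0.8],
  [[0, 0, 0], [-4.7, 145, 0], 0.8],
  [[0, 0, 0], [-4.8, 150, 0], 0.8],
  [[0, 0, 0], [-4.9, 155, 0], 0.8],
  [[0, 0, 0], [-5, 158, 0], 0.8],
  [[0, 0, 0], [-5, 160, 0], 0.8],
  [[0, 0, 0], [-5, 160, 0], 0.8],
])

```text
clock: 20.95
tcp_pos: [0.5508, 0.0242, 0.0172]
tool_rot: [-0.0, 0.696, 0.718, -0.0]
contact_force: [0.5, -4.1, 3.6]
grip_width: 0.0683
grip_force: 2.0
```

```bash
python3 - <<'E'
from h import *
st(); t=arm.grab_frame("top")
cv2.imwrite("pics/d3.png",cv2.resize(t[150:280,200:420],(660,390)))
rects(t,[("tray",(210,176,402,240),lambda h:(h[...,1]<70)&(h[...,2]>175),.015)])
E
```

```text
t 20.9 tcp [550.8  24.2  17.2] ydeg 1.8 F [ 0.5 -4.1  3.6] w 68.3 gf 2.0
tray [538.2 132.3] [193.7 130.3] 89.39
```

View pics/d3.png

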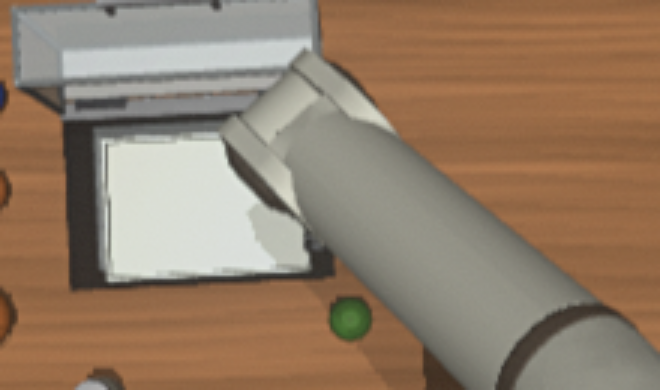

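Tray needs about +6 mm in y and +7 mm in x. I'll finish y, then go round to the near side (mind the lime at (419,-5)).

send_rows([
  [[0, 0, 0], [0, 2, 0], 0.8],
  [[0, 0, 0], [0, 4, 0], 0.8],
  [[0, 0, 0], [0, 6, 0], 0.8],
  [[0, 0, 0], [0, 6, 0], 0.8],
  [[0, 0, 0], [0, -4, 0], 0.8],
  [[0, 0, 0], [0, -15, 20], 0.8],
  [[0, 0, 0], [0, -15, 60], 0.8],
  [[0, 0, 0], [0, -10, 105], 0.8],
  [[0, 0, -0.15], [-20, 10, 130], 0.8],
  [[0, 0, -0.3], [-45, 30, 130], 0.8],
  [[0, 0, -0.45], [-70, 50, 130], 0.8],
  [[0, 0, -0.6], [-95, 70, 130], 0.8],
  [[0, 0, -0.75], [-115, 90, 130], 0.8],
  [[0, 0, -0.9], [-130, 105, 130], 0.8],
  [[0, 0, -1.05], [-145, 117, 110], 0.8],
  [[0, 0, -1.2], [-150, 117, 90], 0.8],
  [[0, 0, -1.35], [-150, 117, 70], 0.8],
  [[0, 0, -1.5], [-150, 117, 60], 0.8],
  [[0, 0, -1.571], [-150, 117, 60], 0.8],
  [[0, 0, -1.571], [-150, 117, 60], 0.8],
])

```text
clock: 23.0
tcp_pos: [0.4006, 0.1416, 0.0768]
tool_rot: [-0.0, 1.0, 0.016, -0.0]
contact_force: [-0.7, -0.3, 0.5]
grip_width: 0.0683
grip_force: 0.0
```

```bash
python3 - <<'E'
from h import *
st(); s=arm.grab_frame("side");t=arm.grab_frame("top")
cv2.imwrite("pics/d4.png",np.hstack([cv2.resize(t[150:280,200:330],(400,400)),cv2.resize(s[180:340,180:340],(400,400))]))
rects(t,[("tray",(210,176,402,250),lambda h:(h[...,1]<70)&(h[...,2]>175),.015)])
E
```

```text
t 23.0 tcp [400.6 141.6  76.8] ydeg -88.1 F [-0.7 -0.3  0.5] w 68.3 gf 0.0
tray [535.4 139.4] [136.6 191.5] 1.79
```

View pics/d4.png

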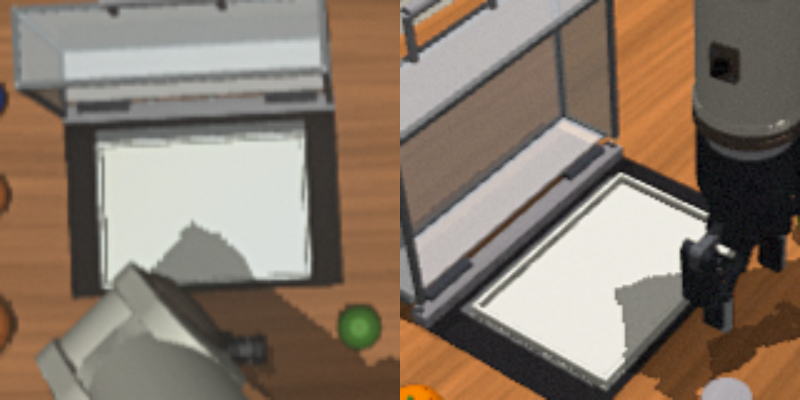

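send_rows([
  [[0, 0, 0], [0, 0, -20], 0.8],
  [[0, 0, 0], [0, 0, -40], 0.8],
  [[0, 0, 0], [10, 0, -54], 0.8],
  [[0, 0, 0], [20, 0.5, -60], 0.8],
  [[0, 0, 0], [30, 1, -60], 0.8],
  [[0, 0, 0], [40, 1.2, -60], 0.8],
  [[0, 0, 0], [47, 1.4, -60], 0.8],
  [[0, 0, 0], [52, 1.5, -60], 0.8],
  [[0, 0, 0], [56, 1.6, -60], 0.8],
  [[0, 0, 0], [59, 1.7, -60], 0.8],
  [[0, 0, 0], [62, 1.8, -60], 0.8],
  [[0, 0, 0], [64, 1.9, -60], 0.8],
  [[0, 0, 0], [66, 2, -60], 0.8],
  [[0, 0, 0], [66, 2, -60], 0.8],
])

```text
clock: 24.5
tcp_pos: [0.4659, 0.1427, 0.0171]
tool_rot: [0.0, 1.0, 0.016, -0.001]
contact_force: [-3.1, -0.1, 1.5]
grip_width: 0.0682
grip_force: 1.7
```

send_rows([
  [[0, 0, 0], [-8, 0, 0], 0.8],
  [[0, 0, 0], [-25, 0, 15], 0.8],
  [[0, 0, 0], [-40, 0, 50], 0.8],
  [[0, 0, 0], [-50, -40, 90], 0.8],
  [[0, 0, 0], [-50, -80, 110], 0.8],
  [[0, 0, 0], [-50, -120, 110], 0.8],
  [[0, 0, 0], [-50, -170, 110], 0.8],
  [[0, 0, 0], [-50, -210, 110], 0.8],
  [[0, 0, 0], [-50, -250, 110], 0.8],
  [[0, 0, 0], [-45, -300, 110], 0.8],
  [[0, 0, 0], [-40, -350, 110], 0.8],
  [[0, 0, 0], [-40, -390, 110], 0.8],
])

```text
clock: 25.7
tcp_pos: [0.4277, -0.2503, 0.1278]
tool_rot: [0.001, 1.0, 0.015, 0.001]
contact_force: [-0.1, 0.6, -0.2]
grip_width: 0.0682
grip_force: 0.0
```

```bash
python3 - <<'E'
from h import *
st(); s=arm.grab_frame("side");t=arm.grab_frame("top")
cv2.imwrite("pics/e.png",t)
rects(t,[("tray",(210,176,402,250),lambda h:(h[...,1]<70)&(h[...,2]>175),.015)])
for k,z in (("tray",.001),("plum_mid",.0205),("fig_mid",.023),("lime_mid",.022),("mandarin_mid",.019)):
    a=arm.mark_of("top",k)[:4];b=arm.mark_of("side",k)[:4]
    for n,L in(("top",a),("side",b)):
        print(k,n,[(round(d["confidence"],2),*np.round(unproj(n,d["centre"],z)[:2]*1000)) for d in L])
E
```

```text
t 25.7 tcp [ 427.7 -250.3  127.8] ydeg -88.3 F [-0.1  0.6 -0.2] w 68.2 gf 0.0
tray [545.2 139.7] [136.8 191.9] 1.9
tray top [(0.66, np.float64(296.0), np.float64(360.0)), (0.56, np.float64(550.0), np.float64(146.0)), (0.39, np.float64(642.0), np.float64(456.0))]
tray side [(0.61, np.float64(546.0), np.float64(136.0))]
plum_mid top [(0.57, np.float64(643.0), np.float64(138.0))]
plum_mid side [(0.68, np.float64(440.0), np.float64(-362.0)), (0.54, np.float64(425.0), np.float64(-14.0))]
fig_mid top [(0.57, np.float64(558.0), np.float64(-371.0))]
fig_mid side [(0.58, np.float64(550.0), np.float64(-372.0))]
lime_mid top [(0.66, np.float64(350.0), np.float64(-232.0)), (0.43, np.float64(412.0), np.float64(-17.0))]
lime_mid side [(0.53, np.float64(534.0), np.float64(148.0)), (0.51, np.float64(421.0), np.float64(-6.0))]
mandarin_mid top [(0.95, np.float64(483.0), np.float64(431.0)), (0.73, np.float64(423.0), np.float64(353.0)), (0.51, np.float64(647.0), np.float64(352.0)), (0.47, np.float64(564.0), np.float64(354.0))]
mandarin_mid side [(0.96, np.float64(651.0), np.float64(353.0)), (0.95, np.float64(557.0), np.float64(347.0)), (0.95, np.float64(433.0), np.float64(353.0)), (0.66, np.float64(484.0), np.float64(442.0))]
```

```bash
python3 - <<'E'
from h import *
im={"top":cv2.imread("pics/top0.png"),"side":cv2.imread("pics/side0.png")}
F={"mand":((193,214),(186,347),.019,12),"plum":((438,250),(415,191),.0205,10),"lime":((316,257),(348,268),.022,11),"fig":((438,210),(379,177),.020,11)}
for k,(a,b,z,r) in F.items():
    C={}
    for n,c in(("top",a),("side",b)):
        mask=np.full(im[n].shape[:2],cv2.GC_BGD,np.uint8); rr=r if n=="top" else r+6
        cv2.circle(mask,c,rr+8,cv2.GC_PR_BGD,-1);cv2.circle(mask,c,rr,cv2.GC_PR_FGD,-1);cv2.circle(mask,c,3,cv2.GC_FGD,-1)
        y0,x0=c[1]-35,c[0]-35; sub=np.ascontiguousarray(im[n][y0:y0+70,x0:x0+70]); mm=np.ascontiguousarray(mask[y0:y0+70,x0:x0+70])
        cv2.grabCut(sub,mm,None,np.zeros((1,65)),np.zeros((1,65)),6,cv2.GC_INIT_WITH_MASK)
        m=((mm&1)*255).astype(np.uint8); cs,_=cv2.findContours(m,0,1); q=max(cs,key=cv2.contourArea); M=cv2.moments(q)
        p=np.array([M["m10"]/M["m00"]+x0,M["m01"]/M["m00"]+y0]); C[n]=p
        print(k,n,np.round(p,1),round(M["m00"]**.5*1.128,1),np.round(unproj(n,p,z)*1000,1))
    print("  tri",np.round(tri(C["top"],C["side"]),1))
E
```

```text
mand top [195.4 213. ] 15.5 [554.1 347.5  19. ]
mand side [185.3 347.9] 27.3 [553.2 351.7  19. ]
  tri [555.3 349.4  14.7]
plum top [436.8 248.4] 14.9 [ 436.5 -355.2   20.5]
plum side [414.5 192.3] 17.2 [ 435.8 -356.7   20.5]
  tri [ 435.9 -355.3   21.3]
lime top [316.1 255.8] 14.4 [421.6  -4.3  22. ]
lime side [347.8 268.7] 21.8 [421.1  -4.3  22. ]
  tri [421.4  -4.4  21.7]
fig top [437.7 209.3] 15.8 [ 550.7 -361.7   20. ]
fig side [378.3 176.8] 17.0 [ 550.9 -364.    20. ]
  tri [ 550.1 -361.5   21.7]
```

send_rows([
  [[0, 0, 0.14], [15, -10, 10], 0.8],
  [[0, 0, 0.28], [30, -20, 10], 0.8],
  [[0, 0, 0.42], [45, -35, 10], 0.8],
  [[0, 0, 0.56], [60, -50, 10], 0.8],
  [[0, 0, 0.7], [75, -65, 10], 0.8],
  [[0, 0, 0.84], [90, -80, 10], 0.8],
  [[0, 0, 0.98], [105, -95, 5], 0.8],
  [[0, 0, 1.12], [115, -105, 0], 0.8],
  [[0, 0, 1.26], [122.8, -111.7, 0], 0.8],
  [[0, 0, 1.4], [122.8, -111.7, -10], 0.8],
  [[0, 0, 1.5], [122.8, -111.7, -25], 0.8],
  [[0, 0, 1.573], [122.8, -111.7, -40], 0.8],
  [[0, 0, 1.573], [122.8, -111.7, -60], 0.8],
  [[0, 0, 1.573], [122.8, -111.7, -80], 0.8],
  [[0, 0, 1.573], [122.8, -111.7, -100], 0.8],
  [[0, 0, 1.573], [122.8, -111.7, -111], 0.8],
  [[0, 0, 1.573], [122.8, -111.7, -111], 0.8],
])

```text
clock: 28.0
tcp_pos: [0.5488, -0.3578, 0.0139]
tool_rot: [-0.002, 0.695, 0.719, -0.0]
contact_force: [-0.3, -0.3, 0.7]
grip_width: 0.0685
grip_force: 0.0
```

send_rows([
  [[0, 0, 0], [0, 0, 0], 0.6],
  [[0, 0, 0], [0, 0, 0], 0.5],
  [[0, 0, 0], [0, 0, 0], 0.4],
  [[0, 0, 0], [0, 0, 0], 0.4],
  [[0, 0, 0], [0, 0, 0], 0.4],
  [[0, 0, 0], [0, 0, 0], 0.4],
  [[0, 0, 0], [0, 0, 10], 0.4],
  [[0, 0, 0], [0, 0, 25], 0.4],
  [[0, 0, 0], [0, 0, 40], 0.4],
], grip_force=40)

```text
clock: 28.9
tcp_pos: [0.55, -0.3588, 0.0575]
tool_rot: [-0.0, 0.695, 0.719, -0.0]
contact_force: [-0.5, -0.1, 0.0]
grip_width: 0.0426
grip_force: 40.8
```

send_rows([
  [[0, 0, 0], [0, 10, 15], 0.4],
  [[0, 0, 0], [1, 30, 20], 0.4],
  [[0, 0, 0], [2, 60, 20], 0.4],
  [[0, 0, 0], [3, 95, 20], 0.4],
  [[0, 0, 0], [4, 130, 20], 0.4],
  [[0, 0, 0], [5, 165, 20], 0.4],
  [[0, 0, 0], [6, 200, 20], 0.4],
  [[0, 0, 0], [7, 235, 20], 0.4],
  [[0, 0, 0], [8, 270, 20], 0.4],
  [[0, 0, 0], [9, 305, 20], 0.4],
  [[0, 0, 0], [10, 340, 20], 0.4],
  [[0, 0, 0], [10, 375, 20], 0.4],
  [[0, 0, 0], [10, 405, 20], 0.4],
  [[0, 0, 0], [10, 425, 20], 0.4],
  [[0, 0, 0], [10, 434, 10], 0.4],
  [[0, 0, 0], [10, 434, -5], 0.4],
  [[0, 0, 0], [10, 434, -20], 0.4],
  [[0, 0, 0], [10, 434, -30], 0.4],
  [[0, 0, 0], [10, 434, -35], 0.4],
  [[0, 0, 0], [10, 434, -35], 0.4],
])

```text
clock: 30.9
tcp_pos: [0.5588, 0.0731, 0.0215]
tool_rot: [0.0, 0.696, 0.718, -0.002]
contact_force: [-6.7, -4.0, 14.6]
grip_width: 0.0425
grip_force: 43.5
```

send_rows([
  [[0, 0, 0], [0, 0, 1], 0.5],
  [[0, 0, 0], [0, 0, 1], 0.6],
  [[0, 0, 0], [0, 0, 1], 0.7],
  [[0, 0, 0], [0, 0, 1], 0.75],
  [[0, 0, 0], [0, 0, 20], 0.75],
  [[0, 0, 0], [0, 0, 55], 0.75],
  [[0, 0, 0], [-3, -15, 90], 0.75],
  [[0, 0, 0], [-15, -55, 100], 0.75],
  [[0, 0, 0], [-28, -100, 100], 0.8],
  [[0, 0, 0], [-41, -145, 100], 0.8],
  [[0, 0, 0], [-54, -190, 100], 0.8],
  [[0, 0, 0], [-67, -235, 100], 0.8],
  [[0, 0, 0], [-80, -280, 100], 0.8],
  [[0, 0, 0], [-93, -325, 100], 0.8],
  [[0, 0, 0], [-106, -370, 90], 0.8],
  [[0, 0, 0], [-118, -410, 80], 0.8],
  [[0, 0, 0], [-124, -430, 70], 0.8],
  [[0, 0, 0], [-124, -431, 60], 0.8],
  [[0, 0, 0], [-124, -431, 60], 0.8],
])

```text
clock: 32.8
tcp_pos: [0.4358, -0.3541, 0.0805]
tool_rot: [-0.001, 0.695, 0.719, 0.001]
contact_force: [-0.5, 1.0, 1.1]
grip_width: 0.0684
grip_force: 0.0
```

```bash
python3 - <<'E'
from h import *
st(); t=arm.grab_frame("top"); s=arm.grab_frame("side")
cv2.imwrite("pics/f.png",np.hstack([cv2.resize(t[160:280,205:325],(400,400)),cv2.resize(s[200:360,180:340],(400,400))]))
rects(t,[("tray",(210,176,402,250),lambda h:(h[...,1]<70)&(h[...,2]>175),.015)])
E
```

```text
t 32.8 tcp [ 435.8 -354.1   80.5] ydeg 2.0 F [-0.5  1.   1.1] w 68.4 gf 0.0
tray [545.1 141.1] [136.8 194.9] 1.9
```

View pics/f.png

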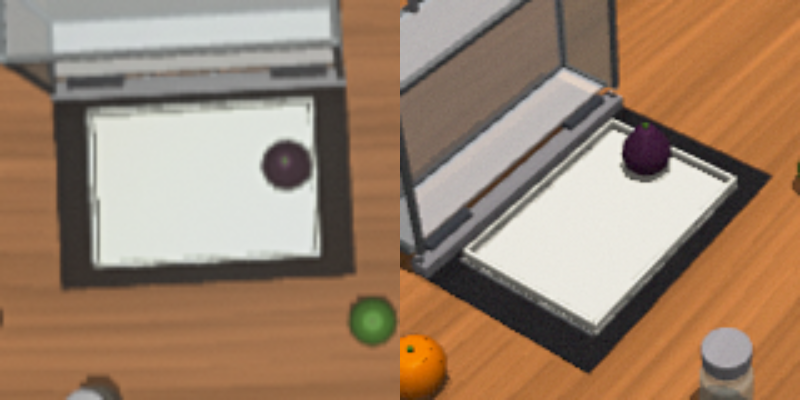

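The fig stands in the tray at crop (287,165), and the tray is squarely on the mat. Next is the plum.

send_rows([
  [[0, 0, 0], [0, 0, -20], 0.8],
  [[0, 0, 0], [0, 0, -40], 0.8],
  [[0, 0, 0], [0, 0, -55], 0.8],
  [[0, 0, 0], [0, 0, -61], 0.8],
  [[0, 0, 0], [0, 0, -61], 0.6],
  [[0, 0, 0], [0, 0, -61], 0.5],
  [[0, 0, 0], [0, 0, -61], 0.4],
  [[0, 0, 0], [0, 0, -61], 0.38],
  [[0, 0, 0], [0, 0, -61], 0.38],
  [[0, 0, 0], [0, 0, -61], 0.38],
  [[0, 0, 0], [0, 0, -50], 0.38],
  [[0, 0, 0], [0, 0, -35], 0.38],
  [[0, 0, 0], [0, 0, -20], 0.38],
])

```text
clock: 34.2
tcp_pos: [0.4361, -0.3559, 0.0626]
tool_rot: [0.0, 0.695, 0.719, -0.0]
contact_force: [0.5, 0.1, -0.7]
grip_width: 0.0405
grip_force: 40.6
```

send_rows([
  [[0, 0, 0], [5, 10, 15], 0.38],
  [[0, 0, 0], [10, 30, 25], 0.38],
  [[0, 0, 0], [20, 60, 25], 0.38],
  [[0, 0, 0], [30, 95, 25], 0.38],
  [[0, 0, 0], [38, 130, 25], 0.38],
  [[0, 0, 0], [46, 168, 25], 0.38],
  [[0, 0, 0], [54, 206, 25], 0.38],
  [[0, 0, 0], [62, 244, 25], 0.38],
  [[0, 0, 0], [70, 282, 25], 0.38],
  [[0, 0, 0], [77, 320, 25], 0.38],
  [[0, 0, 0], [84, 358, 25], 0.38],
  [[0, 0, 0], [90, 396, 25], 0.38],
  [[0, 0, 0], [95, 430, 25], 0.38],
  [[0, 0, 0], [98, 460, 20], 0.38],
  [[0, 0, 0], [98.6, 474.5, 10], 0.38],
  [[0, 0, 0], [98.6, 474.5, -5], 0.38],
  [[0, 0, 0], [98.6, 474.5, -20], 0.38],
  [[0, 0, 0], [98.6, 474.5, -31], 0.38],
  [[0, 0, 0], [98.6, 474.5, -36], 0.38],
  [[0, 0, 0], [98.6, 474.5, -36], 0.38],
])

```text
clock: 36.2
tcp_pos: [0.5334, 0.1171, 0.0252]
tool_rot: [-0.0, 0.696, 0.718, -0.002]
contact_force: [-4.9, -2.1, 8.7]
grip_width: 0.0399
grip_force: 41.3
```

send_rows([
  [[0, 0, 0], [0, 0, 0.5], 0.5],
  [[0, 0, 0], [0, 0, 0.5], 0.6],
  [[0, 0, 0], [0, 0, 0.5], 0.7],
  [[0, 0, 0], [0, 0, 0.5], 0.75],
  [[0, 0, 0], [0, 0, 20], 0.75],
  [[0, 0, 0], [0, 0, 55], 0.75],
  [[0, 0, 0], [-10, -10, 90], 0.75],
  [[0, 0, 0], [-40, -40, 95], 0.8],
  [[0, 0, 0], [-70, -75, 90], 0.8],
  [[0, 0, 0], [-100, -108, 80], 0.8],
  [[0, 0, 0], [-113, -122, 65], 0.8],
  [[0, 0, 0], [-113, -122, 55], 0.8],
  [[0, 0, 0], [-113, -122, 35], 0.8],
  [[0, 0, 0], [-113, -122, 15], 0.8],
  [[0, 0, 0], [-113, -122, 2], 0.8],
  [[0, 0, 0], [-113, -122, -4], 0.8],
  [[0, 0, 0], [-113, -122, -4], 0.8],
])

```text
clock: 37.9
tcp_pos: [0.422, -0.0021, 0.0208]
tool_rot: [-0.001, 0.694, 0.72, 0.0]
contact_force: [-0.0, 0.6, 0.2]
grip_width: 0.0683
grip_force: 0.0
```

send_rows([
  [[0, 0, 0], [0, 0, 0], 0.6],
  [[0, 0, 0], [0, 0, 0], 0.5],
  [[0, 0, 0], [0, 0, 0], 0.4],
  [[0, 0, 0], [0, 0, 0], 0.38],
  [[0, 0, 0], [0, 0, 0], 0.38],
  [[0, 0, 0], [0, 0, 0], 0.38],
  [[0, 0, 0], [0, 0, 10], 0.38],
  [[0, 0, 0], [0, 0, 25], 0.38],
  [[0, 0, 0], [0, 0, 40], 0.38],
])

```text
clock: 38.8
tcp_pos: [0.4214, -0.0033, 0.0621]
tool_rot: [-0.0, 0.695, 0.719, -0.0]
contact_force: [0.4, 0.2, -1.3]
grip_width: 0.041
grip_force: 40.7
```

send_rows([
  [[0, 0, 0], [0, 5, 20], 0.38],
  [[0, 0, 0], [10, 15, 40], 0.38],
  [[0, 0, 0], [30, 35, 45], 0.38],
  [[0, 0, 0], [55, 65, 45], 0.38],
  [[0, 0, 0], [80, 95, 45], 0.38],
  [[0, 0, 0], [105, 125, 45], 0.38],
  [[0, 0, 0], [125, 150, 45], 0.38],
  [[0, 0, 0], [134, 163, 40], 0.38],
  [[0, 0, 0], [136, 166.7, 30], 0.38],
  [[0, 0, 0], [136, 166.7, 15], 0.38],
  [[0, 0, 0], [136, 166.7, 0], 0.38],
  [[0, 0, 0], [136, 166.7, -15], 0.38],
  [[0, 0, 0], [136, 166.7, -28], 0.38],
  [[0, 0, 0], [136, 166.7, -35], 0.38],
  [[0, 0, 0], [136, 166.7, -35], 0.38],
])

```text
clock: 40.3
tcp_pos: [0.5571, 0.1631, 0.0261]
tool_rot: [-0.0, 0.695, 0.719, -0.001]
contact_force: [0.5, 0.4, -0.9]
grip_width: 0.0415
grip_force: 40.7
```

send_rows([
  [[0, 0, 0], [0, 0, -1], 0.38],
  [[0, 0, 0], [0, 0, -1.5], 0.38],
  [[0, 0, 0], [0, 0, -1.5], 0.5],
  [[0, 0, 0], [0, 0, -1.5], 0.6],
  [[0, 0, 0], [0, 0, -1.5], 0.7],
  [[0, 0, 0], [0, 0, -1.5], 0.75],
  [[0, 0, 0], [0, 0, 20], 0.75],
  [[0, 0, 0], [0, 0, 55], 0.75],
  [[0, 0, 0], [0, 15, 90], 0.8],
  [[0, 0, 0], [0, 50, 95], 0.8],
  [[0, 0, 0], [0, 95, 95], 0.8],
  [[0, 0, 0], [-2, 140, 90], 0.8],
  [[0, 0, 0], [-3, 175, 80], 0.8],
  [[0, 0, 0], [-4, 187, 70], 0.8],
  [[0, 0, 0], [-4, 187, 60], 0.8],
])

```text
clock: 41.8
tcp_pos: [0.5524, 0.3533, 0.0857]
tool_rot: [-0.001, 0.694, 0.72, 0.0]
contact_force: [-0.6, -0.4, 0.6]
grip_width: 0.0682
grip_force: 0.0
```

```bash
python3 - <<'E'
from h import *
st(); t=arm.grab_frame("top"); s=arm.grab_frame("side")
cv2.imwrite("pics/g.png",np.hstack([cv2.resize(t[160:280,175:325],(420,336)),cv2.resize(s[200:400,140:340],(336,336))]))
rects(t,[("tray",(210,176,402,250),lambda h:(h[...,1]<70)&(h[...,2]>175),.015)])
print([(round(d["confidence"],2),*np.round(unproj("side",d["centre"],.019)[:2]*1000)) for d in arm.mark_of("side","mandarin_mid")])
E
```

```text
t 41.8 tcp [552.4 353.3  85.7] ydeg 2.2 F [-0.6 -0.4  0.6] w 68.2 gf 0.0
tray [579.6 134.5] [176.9  65.1] 89.02
[(0.95, np.float64(557.0), np.float64(344.0)), (0.75, np.float64(483.0), np.float64(438.0)), (0.64, np.float64(653.0), np.float64(348.0)), (0.55, np.float64(432.0), np.float64(348.0)), (0.5, np.float64(561.0), np.float64(164.0))]
```

View pics/g.png

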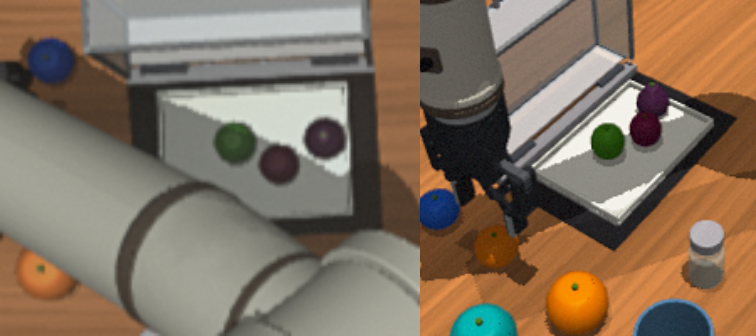

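The fig, plum and lime stand in the tray. Next is the small orange mandarin under the gripper.

send_rows([
  [[0, 0, 0], [0, -1, -20], 0.8],
  [[0, 0, 0], [0, -2, -40], 0.8],
  [[0, 0, 0], [0, -2, -57], 0.8],
  [[0, 0, 0], [0, -2, -66], 0.8],
  [[0, 0, 0], [0, -2, -66], 0.65],
  [[0, 0, 0], [0, -2, -66], 0.55],
  [[0, 0, 0], [0, -2, -66], 0.45],
  [[0, 0, 0], [0, -2, -66], 0.43],
  [[0, 0, 0], [0, -2, -66], 0.43],
  [[0, 0, 0], [0, -2, -66], 0.43],
  [[0, 0, 0], [0, -2, -56], 0.43],
  [[0, 0, 0], [0, -2, -41], 0.43],
  [[0, 0, 0], [0, -2, -26], 0.43],
])

```text
clock: 43.25
tcp_pos: [0.5539, 0.3488, 0.062]
tool_rot: [-0.0, 0.695, 0.719, 0.0]
contact_force: [-0.0, 0.0, -0.4]
grip_width: 0.0461
grip_force: 41.1
```

send_rows([
  [[0, 0, 0], [0, -5, 15], 0.43],
  [[0, 0, 0], [-3, -20, 25], 0.43],
  [[0, 0, 0], [-8, -50, 25], 0.43],
  [[0, 0, 0], [-13, -80, 25], 0.43],
  [[0, 0, 0], [-17, -110, 25], 0.43],
  [[0, 0, 0], [-20, -132, 20], 0.43],
  [[0, 0, 0], [-22, -142, 10], 0.43],
  [[0, 0, 0], [-22, -142, -5], 0.43],
  [[0, 0, 0], [-22, -142, -20], 0.43],
  [[0, 0, 0], [-22, -142, -30], 0.43],
  [[0, 0, 0], [-22, -142, -35], 0.43],
  [[0, 0, 0], [-22, -142, -35], 0.43],
])

```text
clock: 44.45
tcp_pos: [0.531, 0.2081, 0.0246]
tool_rot: [-0.001, 0.694, 0.72, -0.0]
contact_force: [-0.0, 0.3, -0.5]
grip_width: 0.0464
grip_force: 41.1
```

send_rows([
  [[0, 0, 0], [0, 0, -1], 0.43],
  [[0, 0, 0], [0, 0, -1], 0.55],
  [[0, 0, 0], [0, 0, -1], 0.65],
  [[0, 0, 0], [0, 0, -1], 0.75],
  [[0, 0, 0], [0, 0, -1], 0.78],
  [[0, 0, 0], [0, 0, 20], 0.78],
  [[0, 0, 0], [0, 0, 55], 0.78],
  [[0, 0, 0], [-10, -10, 95], 0.6],
  [[0, 0, 0], [-30, -40, 130], 0.5],
  [[0, 0, 0], [-50, -75, 160], 0.5],
  [[0, 0, 0], [-60, -115, 190], 0.5],
  [[0, 0, 0], [-70, -155, 220], 0.5],
  [[0, 0, 0], [-80, -195, 250], 0.5],
  [[0, 0, 0], [-80, -240, 270], 0.5],
  [[0, 0, 0], [-80, -285, 290], 0.5],
  [[0, 0, 0], [-80, -330, 290], 0.5],
  [[0, 0, 0], [-80, -370, 290], 0.5],
  [[0, 0, 0], [-80, -400, 290], 0.5],
])

```text
clock: 46.25
tcp_pos: [0.451, -0.197, 0.3156]
tool_rot: [0.001, 0.696, 0.718, -0.001]
contact_force: [0.2, 0.8, -0.4]
grip_width: 0.0426
grip_force: 0.0
```

```bash
python3 - <<'E'
from h import *
st(); t=arm.grab_frame("top"); s=arm.grab_frame("side")
cv2.imwrite("pics/i.png",np.hstack([cv2.resize(t[120:280,175:325],(375,400)),cv2.resize(s[160:360,140:340],(400,400))]))
rects(t,[("tray",(210,176,402,250),lambda h:(h[...,1]<70)&(h[...,2]>175),.015)])
E
```

```text
t 46.2 tcp [ 451.  -197.   315.6] ydeg 1.8 F [ 0.2  0.8 -0.4] w 42.6 gf 0.0
tray [537.6 145. ] [136.6 195.7] 1.62
```

View pics/i.png

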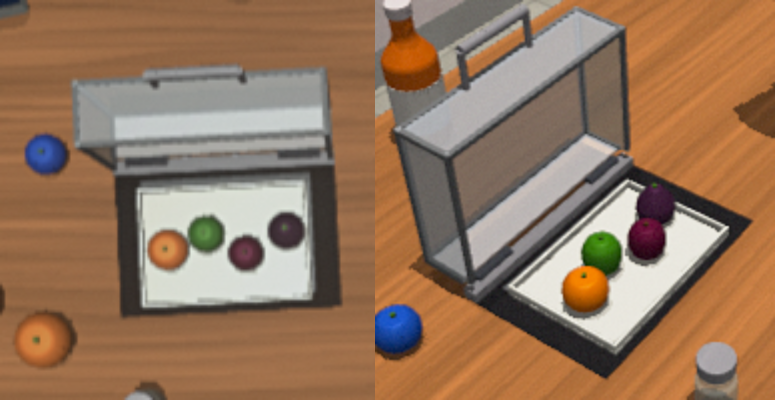

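All four fruits stand in the tray, but it now sits about 9 mm too near in x (538 against 547.8). I'll nudge it back gently from the near side.

send_rows([
  [[0, 0, -0.14], [-5, 30, 0], 0.8],
  [[0, 0, -0.28], [-10, 70, -10], 0.8],
  [[0, 0, -0.42], [-15, 110, -20], 0.8],
  [[0, 0, -0.56], [-25, 150, -40], 0.8],
  [[0, 0, -0.7], [-35, 190, -60], 0.8],
  [[0, 0, -0.84], [-45, 230, -80], 0.8],
  [[0, 0, -0.98], [-45, 265, -100], 0.8],
  [[0, 0, -1.12], [-45, 300, -120], 0.8],
  [[0, 0, -1.26], [-45, 325, -145], 0.8],
  [[0, 0, -1.4], [-45, 340, -170], 0.8],
  [[0, 0, -1.5], [-45, 340, -200], 0.8],
  [[0, 0, -1.571], [-45, 340, -230], 0.8],
  [[0, 0, -1.571], [-45, 340, -260], 0.8],
  [[0, 0, -1.571], [-40, 340, -285], 0.8],
  [[0, 0, -1.571], [-30, 340, -298.5], 0.8],
  [[0, 0, -1.571], [-20, 340, -298.5], 0.8],
  [[0, 0, -1.571], [-10, 340, -298.5], 0.8],
  [[0, 0, -1.571], [-4, 340.3, -298.5], 0.8],
  [[0, 0, -1.571], [-2, 340.4, -298.5], 0.8],
])

```text
clock: 48.25
tcp_pos: [0.4515, 0.1472, 0.0179]
tool_rot: [-0.0, 1.0, 0.016, 0.001]
contact_force: [0.2, 1.1, -0.1]
grip_width: 0.0682
grip_force: 0.0
```

send_rows([
  [[0, 0, 0], [2, 0.1, 0], 0.8],
  [[0, 0, 0], [4, 0.1, 0], 0.8],
  [[0, 0, 0], [6, 0.2, 0], 0.8],
  [[0, 0, 0], [8, 0.2, 0], 0.8],
  [[0, 0, 0], [10, 0.3, 0], 0.8],
  [[0, 0, 0], [12, 0.4, 0], 0.8],
  [[0, 0, 0], [14, 0.5, 0], 0.8],
  [[0, 0, 0], [16, 0.5, 0], 0.8],
  [[0, 0, 0], [17.5, 0.5, 0], 0.8],
  [[0, 0, 0], [18.5, 0.5, 0], 0.8],
  [[0, 0, 0], [19.5, 0.5, 0], 0.8],
  [[0, 0, 0], [19.5, 0.5, 0], 0.8],
])

```text
clock: 49.45
tcp_pos: [0.466, 0.1471, 0.0162]
tool_rot: [0.001, 1.0, 0.017, -0.003]
contact_force: [-7.4, -0.6, 4.5]
grip_width: 0.0684
grip_force: 3.7
```

send_rows([
  [[0, 0, 0], [1, 0, 0], 0.8],
  [[0, 0, 0], [2, 0, 0], 0.8],
  [[0, 0, 0], [2, 0, 0], 0.8],
  [[0, 0, 0], [-8, 0, 0], 0.8],
  [[0, 0, 0], [-25, 0, 15], 0.8],
  [[0, 0, 0], [-35, -10, 60], 0.8],
  [[0, 0, 0.14], [-40, -30, 110], 0.7],
  [[0, 0, 0.28], [-40, -70, 155], 0.6],
  [[0, 0, 0.42], [-40, -110, 200], 0.5],
  [[0, 0, 0.56], [-30, -150, 240], 0.5],
  [[0, 0, 0.7], [-20, -190, 270], 0.5],
  [[0, 0, 0.84], [-20, -230, 300], 0.5],
  [[0, 0, 0.98], [-20, -270, 300], 0.5],
  [[0, 0, 1.12], [-20, -300, 300], 0.5],
  [[0, 0, 1.26], [-20, -320, 300], 0.5],
  [[0, 0, 1.4], [-20, -330, 300], 0.5],
  [[0, 0, 1.5], [-20, -330, 300], 0.5],
  [[0, 0, 1.571], [-20, -330, 300], 0.5],
])

```text
clock: 51.25
tcp_pos: [0.4489, -0.1848, 0.3168]
tool_rot: [0.0, 0.705, 0.709, 0.0]
contact_force: [-0.4, 0.9, -0.6]
grip_width: 0.0428
grip_force: 0.0
```

```bash
python3 - <<'E'
from h import *
st(); t=arm.grab_frame("top"); s=arm.grab_frame("side")
cv2.imwrite("pics/j.png",np.hstack([cv2.resize(t[120:280,175:325],(375,400)),cv2.resize(s[160:360,140:340],(400,400))]))
rects(t,[("tray",(210,176,402,250),lambda h:(h[...,1]<70)&(h[...,2]>175),.015)])
E
```

```text
t 51.2 tcp [ 448.9 -184.8  316.8] ydeg 0.3 F [-0.4  0.9 -0.6] w 42.8 gf 0.0
tray [545.  145.3] [132. 196.] 2.09
```

Tray is at (545,145), yaw 2.1°, close enough and square. Now I'll go above the bar and grip it.

send_rows([
  [[0, 0, 0.026], [20, 25, 10], 0.5],
  [[0, 0, 0.026], [50, 60, 20], 0.5],
  [[0, 0, 0.026], [80, 95, 20], 0.5],
  [[0, 0, 0.026], [110, 130, 20], 0.5],
  [[0, 0, 0.026], [135, 170, 20], 0.5],
  [[0, 0, 0.026], [160, 210, 20], 0.5],
  [[0, 0, 0.026], [185, 250, 20], 0.5],
  [[0, 0, 0.026], [210, 290, 20], 0.5],
  [[0, 0, 0.026], [225, 320, 15], 0.5],
  [[0, 0, 0.026], [235, 331, 5], 0.5],
  [[0, 0, 0.026], [235, 332, -10], 0.5],
  [[0, 0, 0.026], [235, 332, -25], 0.5],
  [[0, 0, 0.026], [235, 332, -40], 0.5],
  [[0, 0, 0.026], [235, 332, -55], 0.5],
  [[0, 0, 0.026], [235, 332, -68], 0.5],
  [[0, 0, 0.026], [235, 332, -75], 0.5],
  [[0, 0, 0.026], [235, 332, -75], 0.5],
])

```text
clock: 53.05
tcp_pos: [0.6837, 0.1486, 0.2404]
tool_rot: [-0.0, 0.697, 0.717, -0.001]
contact_force: [-0.4, -0.2, -0.5]
grip_width: 0.0426
grip_force: 0.0
```

send_rows([
  [[0, 0, 0], [0, 0, 0], 0.3],
  [[0, 0, 0], [0, 0, 0], 0.2],
  [[0, 0, 0], [0, 0, 0], 0.1],
  [[0, 0, 0], [0, 0, 0], 0.05],
  [[0, 0, 0], [0, 0, 0], 0.05],
  [[0, 0, 0], [0, 0, 0], 0.05],
  [[0, 0, 0], [0, 0, 0], 0.05],
], grip_force=30)

```text
clock: 53.75
tcp_pos: [0.6846, 0.1497, 0.2428]
tool_rot: [0.0, 0.696, 0.718, 0.001]
contact_force: [0.4, -0.2, 5.9]
grip_width: 0.0109
grip_force: 29.5
```

send_rows([
  [[0, 0, 0], [-5, -0.2, 0.8], 0.05],
  [[0, 0, 0], [-11.4, -0.4, 1.8], 0.05],
  [[0, 0, 0], [-22.9, -0.7, 3.1], 0.05],
  [[0, 0, 0], [-34.4, -1.1, 3.9], 0.05],
  [[0, 0, 0], [-46, -1.4, 3.9], 0.05],
  [[0, 0, 0], [-57.5, -1.8, 3.6], 0.05],
  [[0, 0, 0], [-69, -2.2, 2.5], 0.05],
  [[0, 0, 0], [-80.5, -2.5, 1], 0.05],
  [[0, 0, 0], [-91.8, -2.9, -1.2], 0.05],
  [[0, 0, 0], [-103, -3.2, -3.8], 0.05],
  [[0, 0, 0], [-114, -3.6, -7.2], 0.05],
  [[0, 0, 0], [-125, -3.9, -10.9], 0.05],
  [[0, 0, 0], [-135.7, -4.3, -15.3], 0.05],
  [[0, 0, 0], [-146.2, -4.6, -20.1], 0.05],
  [[0, 0, 0], [-156.4, -4.9, -25.6], 0.05],
  [[0, 0, 0], [-166.3, -5.2, -31.4], 0.05],
  [[0, 0, 0], [-175.9, -5.5, -37.8], 0.05],
  [[0, 0, 0], [-185.2, -5.8, -44.7], 0.05],
])

```text
clock: 55.55
tcp_pos: [0.4981, 0.1438, 0.1966]
tool_rot: [-0.0, 0.696, 0.718, 0.0]
contact_force: [0.2, 2.1, 4.7]
grip_width: 0.0109
grip_force: 31.0
```

send_rows([
  [[0, 0, 0], [-9, -0.3, -7.3], 0.05],
  [[0, 0, 0], [-17.5, -0.5, -15.1], 0.05],
  [[0, 0, 0], [-25.7, -0.8, -23.3], 0.05],
  [[0, 0, 0], [-33.4, -1, -31.8], 0.05],
  [[0, 0, 0], [-40.8, -1.3, -40.8], 0.05],
  [[0, 0, 0], [-47.6, -1.5, -50.1], 0.05],
  [[0, 0, 0], [-53.9, -1.7, -59.7], 0.05],
  [[0, 0, 0], [-59.8, -1.9, -69.7], 0.05],
  [[0, 0, 0], [-65.2, -2, -79.9], 0.05],
  [[0, 0, 0], [-70.1, -2.2, -90.4], 0.05],
  [[0, 0, 0], [-72.3, -2.3, -95.7], 0.05],
  [[0, 0, 0], [-74.4, -2.3, -101.1], 0.05],
  [[0, 0, 0], [-76.4, -2.4, -106.5], 0.05],
  [[0, 0, 0], [-78.2, -2.5, -112], 0.05],
])

```text
clock: 56.95
tcp_pos: [0.4208, 0.1412, 0.0847]
tool_rot: [0.0, 0.696, 0.718, 0.0]
contact_force: [3.2, 2.5, 1.1]
grip_width: 0.0107
grip_force: 30.2
```

send_rows([
  [[0, 0, 0], [-0.7, 0, -2], 0.05],
  [[0, 0, 0], [-1.3, 0, -4], 0.05],
  [[0, 0, 0], [-1.9, 0, -6], 0.05],
  [[0, 0, 0], [-2.4, -0.1, -8], 0.05],
  [[0, 0, 0], [-3, -0.1, -10], 0.05],
  [[0, 0, 0], [-3.5, -0.1, -12], 0.05],
  [[0, 0, 0], [-4, -0.1, -14], 0.05],
  [[0, 0, 0], [-4.5, -0.2, -16], 0.05],
  [[0, 0, 0], [-5, -0.2, -18], 0.05],
  [[0, 0, 0], [-5.4, -0.2, -19.5], 0.05],
  [[0, 0, 0], [-5.7, -0.2, -21], 0.05],
  [[0, 0, 0], [-5.9, -0.2, -22], 0.05],
  [[0, 0, 0], [-6, -0.2, -23], 0.05],
  [[0, 0, 0], [-6, -0.2, -23], 0.05],
])

```text
clock: 58.35
tcp_pos: [0.4155, 0.141, 0.0641]
tool_rot: [0.002, 0.696, 0.718, -0.0]
contact_force: [-3.5, -1.0, 35.0]
grip_width: 0.0107
grip_force: 33.1
```

Firm contact with the stop (bar z ≈ 62). I'll ease off, release and withdraw.

send_rows([
  [[0, 0, 0], [0, 0, 0.7], 0.05],
  [[0, 0, 0], [0, 0, 1.2], 0.05],
  [[0, 0, 0], [0, 0, 1.2], 0.2],
  [[0, 0, 0], [0, 0, 1.2], 0.35],
  [[0, 0, 0], [0, 0, 1.2], 0.45],
  [[0, 0, 0], [0, 0, 1.2], 0.5],
  [[0, 0, 0], [0, 0, 1.2], 0.5],
  [[0, 0, 0], [0, 0, 15], 0.5],
  [[0, 0, 0], [0, 0, 40], 0.5],
  [[0, 0, 0], [0, 0, 80], 0.5],
  [[0, 0, 0], [0, -20, 125], 0.5],
  [[0, 0, 0], [0, -60, 170], 0.5],
  [[0, 0, 0], [0, -105, 200], 0.5],
  [[0, 0, 0], [10, -150, 220], 0.5],
  [[0, 0, 0], [20, -195, 230], 0.5],
  [[0, 0, 0], [20, -240, 230], 0.5],
  [[0, 0, 0], [20, -285, 230], 0.5],
  [[0, 0, 0], [20, -330, 230], 0.5],
])

```text
clock: 60.15
tcp_pos: [0.4342, -0.1917, 0.2924]
tool_rot: [0.0, 0.697, 0.717, -0.0]
contact_force: [0.3, -0.6, -0.4]
grip_width: 0.0425
grip_force: 0.0
```

```bash
python3 - <<'E'
from h import *
st(); t=arm.grab_frame("top"); s=arm.grab_frame("side")
cv2.imwrite("pics/k.png",np.hstack([cv2.resize(t[160:280,195:325],(400,370)),cv2.resize(s[200:350,170:340],(400,370))]))
b=[d["centre"] for d in arm.mark_of("top","cover_bar")[:1]]; c=[d["centre"] for d in arm.mark_of("side","cover_bar")[:1]]
print(b,c,tri(b[0],c[0]) if b and c else "")
print(np.abs(s[240:330,190:330].astype(int)-cv2.imread("pics/side0.png")[240:330,190:330]).mean())
E
```

```text
t 60.1 tcp [ 434.2 -191.7  292.4] ydeg 1.7 F [ 0.3 -0.6 -0.4] w 42.5 gf 0.0
[[266.4, 258.3]] [[310.8, 296.4]] [418.10572712 137.06554334  57.75342719]
11.35984126984127
```

View pics/k.png

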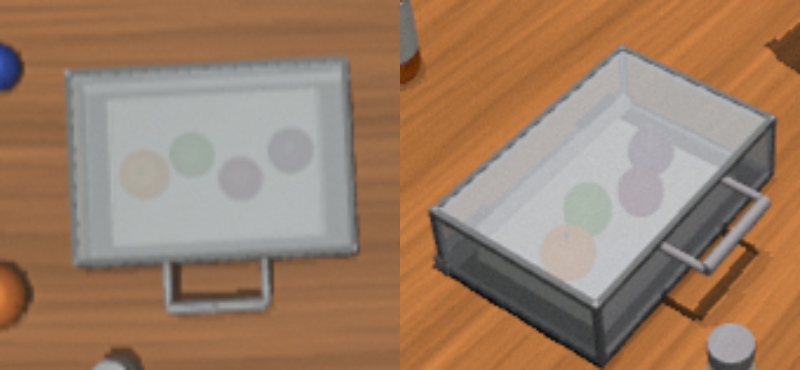

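The cover is down over all four fruits in the tray. I'll do a numeric check against the original closed picture for full closure.

```bash
python3 - <<'E'
from h import *
for n,(x0,y0,x1,y1) in {"side":(255,265,335,335),"top":(212,232,318,265)}.items():
    a=cv2.imread(f"pics/{n}0.png"); b=arm.grab_frame(n); f=4
    g=lambda im:cv2.GaussianBlur(cv2.resize(cv2.cvtColor(im,6),None,fx=f,fy=f,interpolation=2),(0,0),2)
    A,B=g(a),g(b); T=A[y0*f:y1*f,x0*f:x1*f]; m=20
    r=cv2.matchTemplate(B[y0*f-m:y1*f+m,x0*f-m:x1*f+m],T,5); _,v,_,l=cv2.minMaxLoc(r); print(n,round(v,3),(np.array(l)-m)/f)
print("2mm bar rise moves side px",proj("side",[.415,.139,.064])-proj("side",[.415,.139,.062]))
E
```

```text
side 0.972 [0.25 1.  ]
top 0.961 [0.   0.25]
2mm bar rise moves side px [ 0.0108545  -0.70033353]
```

```bash
python3 -c "
from h import *
print(arm.finish_job())"
```

```text
the job is handed in; nothing more can be done
None
```

I handed the job in with the mandarin, plum, lime and fig in the tray on the mat (no kiwi was present), the tray within about 4 mm of its marked place, and the cover fully down and released; the judging result was not shown.

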